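Move a ribbon roll over the rail end stops and park it in the feed rail's notch

TASK

Move the front ribbon roll on its hanger from the stock rail (the rack's left rail) to the feed rail beside it: bring it off over the raised end stop, thread it over the end stop of the right-hand rail and slide it back until the hanger has dropped fully into the notch in that rail, so that it will not wander when ribbon is pulled. How far each rail is drawn out is not measured and has to be felt, so work gently and never push hard on the rack or press the hanger hard against it. Do not drop it, and leave the rear roll hanging where it is.

Things in the scene. Friction and masses are not known exactly. Their poses are not given: they have to be found in the camera images.
- rack: Dark steel counter rack, fixed: foot plate 150 x 210 mm, two posts, two rails that point along its -x, to the robot. Origin on the table under and between the posts; z up, y to the robot's left at yaw 0. Rails level, along x, tops 200 mm above the origin: stock rail at y = +70 mm, feed rail at y = -70 mm. It bears up to 25 N against a rail; push with a few N.
- stock_root (a point): Top of the stock rail where it leaves its 16 mm wide sleeve, 36 mm ahead of the rack's origin; axes as the rack's. Aluminium flat bar 8 mm wide, 12 mm deep, plain. Its free end has an upturned stop 8 mm long, 8 mm wide, 14 mm above the rail top. The rail is telescopic, clamped so that the stop's inner face is 129 to 164 mm ahead of this point: not measured, to be felt.
- feed_root (a point): The same point of the feed rail; same bar and end stop, the stop's inner face also 129 to 164 mm ahead of this point, clamped by itself, not measured. Its top has one square notch 16 mm long and 6 mm deep, centred 85 mm behind the inner face of its stop (so 44 to 79 mm ahead of this point). The sleeve stands 4 mm above the rail top.
- hanger_tab (a point): Front hanger on the stock rail, 115 to 135 mm ahead of the rack's origin: centre of its grey grip tab, 24 mm wide across the rail (grip it so), 12 mm thick along the rail, top 17 mm above this point; the eye below it is 34 mm wide. A steel bail carries a 91 mm ribbon spool below; 34 mm long along the rail, reaches 164 mm below this point; 0.1 to 0.25 kg.
- hanger_eye (a point): Same hanger: roof of its closed eye, 24 mm below the tab's centre; it rests on the rail. The eye goes all round the rail: 12 mm thick along it, opening 18 mm wide, 34 mm high, side walls 8 mm. With its roof 14 to 22 mm above the rail top, stop and bar pass through. Let go it hangs upright, slides when its eye is pushed with 1 to 3 N, and drops by itself into the notch.
- rear_hanger_tab (a point): Grip tab centre of a second, like hanger with a 93 mm spool, hanging farther back on the stock rail, 62 to 68 mm ahead of the rack's origin: to be left there.

How it is judged:
By the outcome, as a careful person would: the job done as asked, in the order asked, and still so for the second after the job is handed in, with the robot touching nothing.
It also fails if it takes over 51 s, if anything falls off the work surface, if the arm or the gripper's body presses on something with over 40 N, if the wrist force passes 120 N, or if a joint passes its speed limit or range.

ROBOT

A 6-joint arm with a two-finger parallel gripper is mounted at the origin on a cart in front of the work surface, level with it; the furniture and walls round the work are solid. World frame = base frame: x ahead of the robot, y to its left, z up, the work surface at z = 0. Lengths are in mm, angles in rad, forces in N, time in s.
With the tool pointing down it reaches from about 275 to 750 mm from the base axis. Payload 10.2 kg.
Tool frame: the origin (TCP) lies at the very end of the fingers, on their centre line; the grasp point (between the pads) lies 19 mm behind it; z points along the fingers, y is the line along which they close (so a half turn about z gives the same grasp; the last joint's range is limited). The gripper opens to 85 mm and grips with 20 to 120 N. Pads are 22 mm wide; open, the fingers measure 114 mm over their backs; the gripper's body (76 mm by 85 mm) begins 54 mm behind the grasp point. The pads swing forward as they close: fully open they stand 13 mm farther back than shut.
Start: joints at [-1.42, 0.313, 1.498, -0, 1.331, -0.223], TCP at [191.694, -488.758, 231.294] pointing down, gripper open.
Joint ranges: [-2.94, 2.94], [-0.97, 2.17], [0.19, 2.56], [-1.23, 4.37], [0.02, 3.11], [-2.88, 2.88]. Speed limits (rad/s): [2.39, 2.39, 3.01, 3.14, 3.14, 3.14].

INTERFACE

Orientations are given as a unit quaternion [w, x, y, z].
In Python, from rig import ctrl, optics gives the robot as it stands. The module is installed in compiled form; this text tells all that it offers.
- The arm moves only by the shell command python3 -m handwheel 'ROWS' [FORCE]. ROWS is JSON, a list that holds one entry, the list of rows, each a list of 5 numbers: the gripper command: -1 is fully open, 1 is shut, values between are in proportion, then the shift along the world's x, y, z in units of 50 mm (1.0 is 50 mm), then the turn about the world's z in units of 8 degrees (1.0 is 8 degrees). In form: [[[gripper, tx, ty, tz, twist], ...]]. A call has 1 to 10 rows; each row shifts and turns the commanded pose from where the row before left it; what a row does not reach is not made up. A row lasts 1/10 s, in which the tool goes at most 50 mm and 8.59 degrees, less where a joint would pass 70% of its speed; a pose out of reach is approached as far as the arm can. A call is refused whole if a number of a shift passes 1 or a number of a turn 1, either way. A call with a gripper value outside its range is refused whole. The fingers move at their own pace and stop on an object; FORCE is the grip in N (left out, the last holds). Time passes only in rows, so rows that do not move let the fingers close. It gives the time, the measured TCP pose, the force, the opening and the grip force at its end, in the units of the state.
- ctrl.sense(): the state, without advancing time (a new reading comes with each control period).
- optics.capture(name): name is "side" or "top"; returns a dict with "img" (384x512x3 uint8, blue, green, red), "K" (3x3 intrinsics, pixels), "R" (3x3) and "t" (3): a world point X has camera coordinates R X + t. Camera axes: x right, y down, z forward; pixel columns grow to the right and rows downward; lengths in mm; the calibration is good to about 2 mm. A picture is of the moment at which its call begins. There is no depth.
- ctrl.finish_job(): hands the job in; it is judged then, once.
The state is a dict: "time_s": time; "joints": joint angles; "dq": joint speeds; "tau": joint torques, N m; "eef_pos": TCP position; "ee_rot": TCP orientation; "force": force on the tool from outside, world axes, zero at the start; "wrist_torque": the same for the moment, N m; "grip_width": opening from 0.0 (shut) to 1.0 (fully open); "grip_force": force on a finger pad.
Only numpy, scipy, OpenCV 4.12 (cv2) and the standard library are available. Lean on these libraries where they do the work, as an engineer would, in place of code of your own. Each camera call takes 0.05 s, during which the arm holds its last target. There are 200 camera calls.

## Working session

There is one attempt and no reset: what is moved stays moved. The work goes in short steps, Python scripts to look and compute and a shell command to move; the robot and the scene stay as the last step left them, time stands still between calls to the robot, and variables do not carry over. Pictures are saved under pics/ and viewed, at most 10 in all, crops included, and the job is handed in when it is done.

```bash
mkdir -p pics
python3 - <<'E'
from rig import ctrl, optics
import cv2,json
import numpy as np
s=ctrl.sense();print({k:np.round(v,3).tolist() for k,v in s.items()})
for n in("side","top"):
    c=optics.capture(n);cv2.imwrite(f"pics/{n}0.png",c["img"]);print(n,np.round(c["K"],1).tolist(),np.round(c["R"],3).tolist(),np.round(c["t"],1).tolist(), (-c["R"].T@c["t"]).round())
E
```

```text
{'time_s': 0.0, 'joints': [-1.42, 0.313, 1.498, 0.0, 1.331, -0.223], 'dq': [-0.0, 0.0, 0.001, -0.001, -0.001, -0.001], 'tau': [-0.002, -41.226, -25.974, -0.0, 0.004, -0.0], 'eef_pos': [191.641, -488.472, 230.702], 'ee_rot': [-0.001, 0.983, 0.186, 0.0], 'force': [-0.355, 0.478, 1.191], 'wrist_torque': [-0.033, 0.04, -0.012], 'grip_force': 0.0, 'grip_width': 1.0}
side [[468.3, 0.0, 256.9], [0.0, 468.3, 192.8], [0.0, 0.0, 1.0]] [[-0.999, 0.045, -0.006], [0.029, 0.545, -0.838], [-0.034, -0.837, -0.546]] [596.7, 108.9, 1070.9] [630. 810. 679.]
top [[355.7, 0.0, 253.6], [0.0, 355.7, 200.1], [0.0, 0.0, 1.0]] [[0.021, -1.0, -0.016], [-0.984, -0.018, -0.18], [0.179, 0.019, -0.984]] [28.2, 621.9, 898.4] [450.  22. 996.]
```

View pics/side0.png

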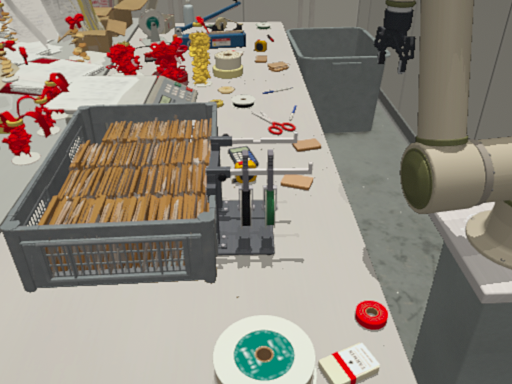

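View pics/top0.png

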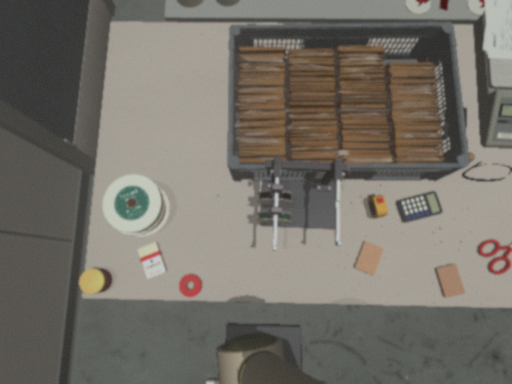

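The side view shows the rack in front of the crate with the hangers near (247,190) and (270,190), and rail ends near (310,168) and (295,138). In the top view the stock rail runs (277,165)-(275,245) and the feed rail (340,155)-(338,240). I'll enlarge both.

Run:
```python
import cv2,numpy as np
a=cv2.imread("pics/side0.png")[120:260,200:330];b=cv2.imread("pics/top0.png")[145:255,240:360]
a=cv2.resize(a,(520,560),interpolation=cv2.INTER_CUBIC)[:, :400]
a=cv2.resize(cv2.imread("pics/side0.png")[125:225,205:320],None,fx=5,fy=5,interpolation=cv2.INTER_CUBIC)
cv2.imwrite("pics/s1.png",a)
cv2.imwrite("pics/t1.png",cv2.resize(b,None,fx=5,fy=5,interpolation=cv2.INTER_CUBIC))
```

```text
(no output)
```

View pics/s1.png

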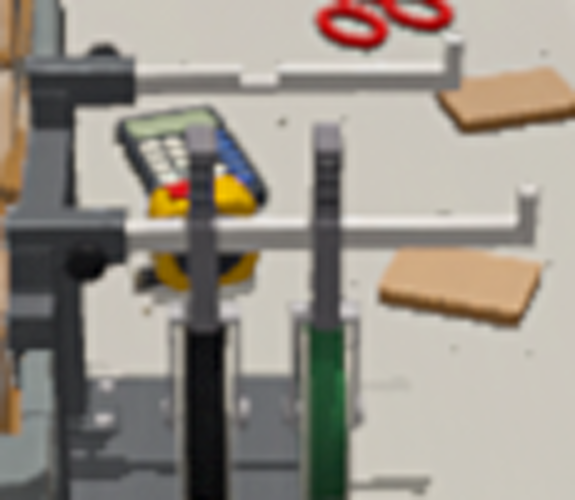

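View pics/t1.png

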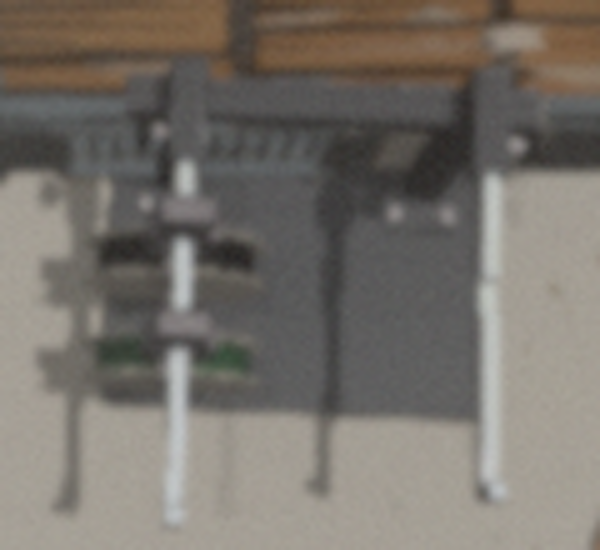

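The crops show the front (green) tab top at side (270,153) and top (277,210), and the rear tab at top (278,187). Stop ends are at side (310,164)/(296,134), and the feed notch at side (257,140).

```bash
cat > h.py <<'E'
from rig import ctrl, optics
import numpy as np
C={}
def ray(n,u,v,z):
    if n not in C: C[n]=optics.capture(n)
    c=C[n];d=c["R"].T@np.linalg.inv(c["K"])@[u,v,1];o=-c["R"].T@c["t"]
    return (o+d*(z-o[2])/d[2]).round(1)
E
python3 - <<'E'
from h import *
T=lambda u,v,z:ray("top",240+u/5,145+v/5,z)
S=lambda u,v,z:ray("side",205+u/5,125+v/5,z)
for l,p in dict(stock_root=T(185,160,200),stock_end_bot=T(174,522,205),feed_root=T(492,172,200),feed_end=T(492,497,207),tabF=T(186,326,241),tabFside=S(327,127,241),tabR=T(188,212,241),tabRs=S(203,127,241),
 s_root=S(125,222,200),s_inner=S(518,220,200),s_stoptop=S(528,190,214),f_root=S(135,68,200),f_inner=S(445,68,200),f_stoptop=S(455,40,214),f_notch=S(260,75,200),notchT=T(490,282,200)).items(): print(l,p)
E
```

```text
stock_root [650.1 -14.8 200. ]
stock_end_bot [484.6 -11.3 205. ]
feed_root [ 646.9 -155.4  200. ]
feed_end [ 498.3 -150.7  207. ]
tabF [566.5 -14.  241. ]
tabFside [568.3 -14.7 241. ]
tabR [616.6 -14.4 241. ]
tabRs [617.6 -17.4 241. ]
s_root [650.2 -14.5 200. ]
s_inner [490.7  -7.4 200. ]
s_stoptop [487.4  -7.1 214. ]
f_root [ 646.1 -153.9  200. ]
f_inner [ 505.  -145.9  200. ]
f_stoptop [ 501.  -145.8  214. ]
f_notch [ 589.4 -143.6  200. ]
notchT [ 595.6 -153.4  200. ]
```

```bash
python3 -m handwheel '[[[-1,0.2,0.2,0.4,0],[-1,0.35,0.45,0.4,-0.28],[-1,0.4,0.5,0.4,-0.28],[-1,0.4,0.5,0.4,-0.28],[-1,0.4,0.5,0.2,-0.28],[-1,0.4,0.5,0,-0.28],[-1,0.4,0.5,0,-0.28],[-1,0.4,0.5,0,-0.28],[-1,0.4,0.5,0,-0.28],[-1,0.4,0.5,0,-0.28]]]' 40
python3 -m handwheel '[[[-1,0.4,0.5,0,-0.28],[-1,0.4,0.5,0,-0.06],[-1,0.4,0.5,0,0],[-1,0.4,0.5,0,0],[-1,0.4,0.5,0,0],[-1,0.4,0.5,0,0],[-1,0.4,0.5,0,0],[-1,0.4,0.5,0,0],[-1,0.3,0.4,0,0],[-1,0,0,0,0]]]'
```

```text
time_s: 1.2
eef_pos: [379.8, -255.1, 321.2]
ee_rot: [-0.0, 1.0, 0.01, -0.0]
force: [-0.6, -0.6, 0.4]
grip_width: 0.997
grip_force: 0.0
time_s: 2.2
eef_pos: [555.1, -34.1, 320.6]
ee_rot: [-0.0, 1.0, -0.011, -0.0]
force: [-0.8, -0.7, -0.0]
grip_width: 1.0
grip_force: 0.0
```

```bash
python3 -m handwheel '[[[-1,0.12,0.2,0,0],[-1,0.12,0.2,0,0],[-1,0,0,-0.3,0],[-1,0,0,-0.4,0],[-1,0,0,-0.4,0],[-1,0,0,-0.4,0],[-1,0,0,-0.3,0],[-1,0,0,-0.2,0],[-1,0,0,-0.1,0],[-1,0,0,0,0]]]'
python3 -c "
from h import *
import cv2
i=optics.capture('side')['img'];cv2.imwrite('pics/s2.png',cv2.resize(i[100:220,200:330],None,fx=4.5,fy=4.5,interpolation=2))"
```

```text
time_s: 3.2
eef_pos: [566.2, -16.3, 216.2]
ee_rot: [-0.0, 1.0, -0.013, -0.0]
force: [1.1, 0.1, -0.3]
grip_width: 0.998
grip_force: 0.0
```

View pics/s2.png

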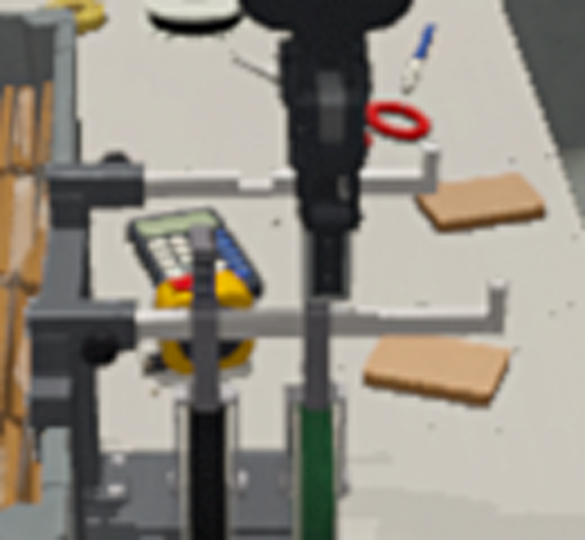

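Fingers straddle the front tab (tab at about (316,300), finger centre at about (331,260) with parallax): shift 2 mm in x and y, lower slightly, close.

```bash
python3 -m handwheel '[[[-1,0.04,0.05,-0.04,0],[-1,0,0,-0.03,0],[0,0,0,0,0],[0.4,0,0,0,0],[0.6,0,0,0,0],[0.8,0,0,0,0],[1,0,0,0,0],[1,0,0,0,0],[1,0,0,0,0],[1,0,0,0,0]]]' 40
```

```text
time_s: 4.25
eef_pos: [568.3, -13.8, 213.0]
ee_rot: [0.0, 1.0, -0.013, 0.0]
force: [-0.3, 0.5, 3.3]
grip_width: 0.274
grip_force: 42.2
```

```bash
python3 -m handwheel '[[[1,0,0,0.05,0],[1,0,0,0.1,0],[1,0,0,0.1,0],[1,0,0,0.1,0],[1,0,0,0,0],[1,0,0,0,0]]]' 
python3 -c "
from h import *
import cv2
i=optics.capture('side')['img'];cv2.imwrite('pics/s3.png',cv2.resize(i[100:220,200:330],None,fx=4.5,fy=4.5,interpolation=2))"
```

```text
time_s: 4.85
eef_pos: [568.2, -13.8, 230.3]
ee_rot: [-0.0, 1.0, -0.013, 0.0]
force: [0.5, 0.4, -2.0]
grip_width: 0.273
grip_force: 41.7
```

View pics/s3.png

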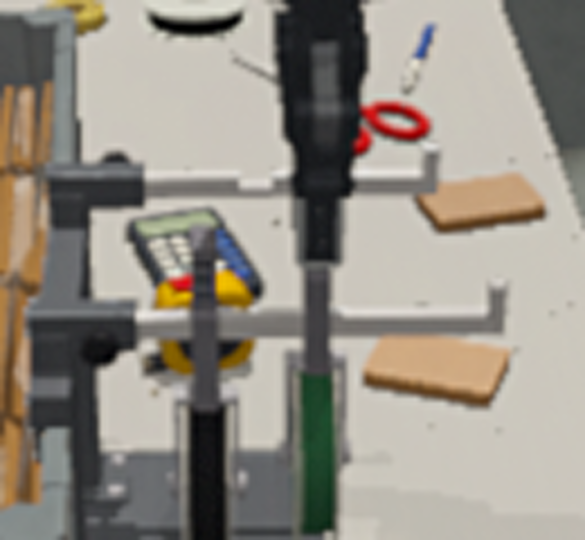

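Hanger lifted about 17 mm (held weight ≈2 N), green spool hanging straight at (318,450). Now draw it toward the robot.

```bash
python3 -m handwheel '[[[1,-0.1,0,0.01,0],[1,-0.15,0.004,0,0],[1,-0.15,0.004,0,0],[1,-0.15,0.004,0,0],[1,-0.15,0.004,0,0],[1,-0.15,0.004,0,0],[1,-0.15,0.004,0,0],[1,-0.1,0.004,0,0],[1,-0.1,0.004,0,0],[1,-0.05,0,0,0]]]' 
python3 -m handwheel '[[[1,-0.06,0,0,0],[1,-0.06,0.002,0,0],[1,-0.06,0.002,0,0],[1,-0.06,0.002,0,0],[1,-0.06,0.002,0,0]]]'
```

```text
time_s: 5.9
eef_pos: [505.3, -12.1, 230.8]
ee_rot: [-0.0, 1.0, -0.013, 0.0]
force: [0.3, 0.5, -2.3]
grip_width: 0.267
grip_force: 41.7
time_s: 6.4
eef_pos: [490.5, -11.8, 230.8]
ee_rot: [0.0, 1.0, -0.013, -0.0]
force: [-0.6, 0.1, -2.5]
grip_width: 0.27
grip_force: 41.7
```

```bash
python3 -m handwheel '[[[1,-0.06,0.002,0,0],[1,-0.08,0.002,0,0],[1,-0.08,0.002,0,0],[1,-0.1,0.002,0,0],[1,-0.1,0,0,0],[1,-0.12,0,0,0],[1,-0.12,0,0,0],[1,-0.12,0,0,0],[1,-0.1,0,0,0],[1,0,0,0,0]]]'
python3 -c "
from h import *
import cv2
i=optics.capture('side')['img'];j=optics.capture('top')['img'];a=[cv2.resize(x,(375,500),interpolation=2) for x in(i[100:220,230:320],j[150:270,260:350])]
cv2.imwrite('pics/s4.png',np.hstack(a))"
```

```text
time_s: 7.4
eef_pos: [446.2, -11.3, 230.9]
ee_rot: [0.0, 1.0, -0.013, 0.0]
force: [0.5, -0.0, -1.6]
grip_width: 0.27
grip_force: 41.6
```

View pics/s4.png

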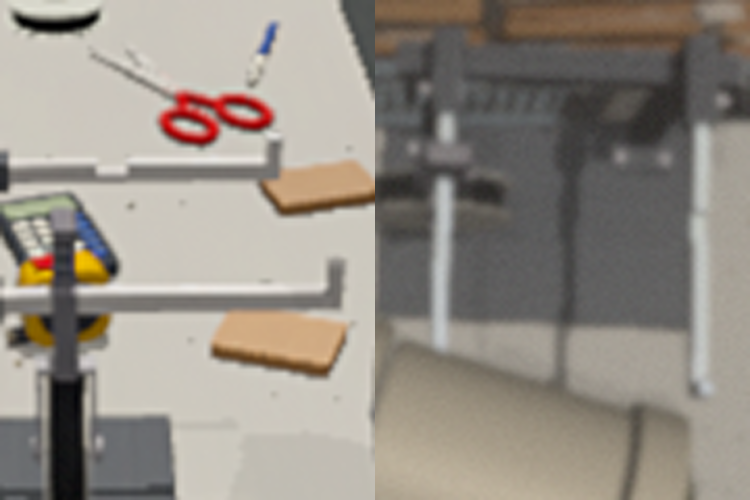

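All clear of the stock rail; rear hanger still in place at (448,155) in the top half. Now across to the feed rail.

```bash
python3 -m handwheel '[[[1,0,-0.15,0,0],[1,0,-0.35,0,0],[1,0,-0.4,0,0],[1,0,-0.4,0,0],[1,0,-0.4,0,0],[1,0,-0.4,0,0],[1,0,-0.35,0,0],[1,0,-0.22,0,0],[1,0,-0.1,0,0],[1,0,0,0,0]]]'
python3 -m handwheel '[[[1,0.1,0,0,0],[1,0.2,0,0,0],[1,0.2,0,0,0],[1,0.1,0,0,0],[1,0,0,0,0],[1,0,0,0,0]]]'
python3 -c "
from h import *
import cv2
i=optics.capture('side')['img'];j=optics.capture('top')['img'];a=[cv2.resize(x,(375,500),interpolation=2) for x in(i[90:210,240:330],j[150:270,290:380])]
cv2.imwrite('pics/s5.png',np.hstack(a))"
```

```text
time_s: 8.5
eef_pos: [446.7, -150.2, 230.7]
ee_rot: [-0.0, 1.0, -0.013, -0.0]
force: [0.9, -0.0, -2.5]
grip_width: 0.27
grip_force: 41.6
time_s: 9.1
eef_pos: [476.7, -149.7, 230.6]
ee_rot: [-0.0, 1.0, -0.013, -0.0]
force: [-0.4, -0.1, -2.1]
grip_width: 0.27
grip_force: 41.6
```

View pics/s5.png

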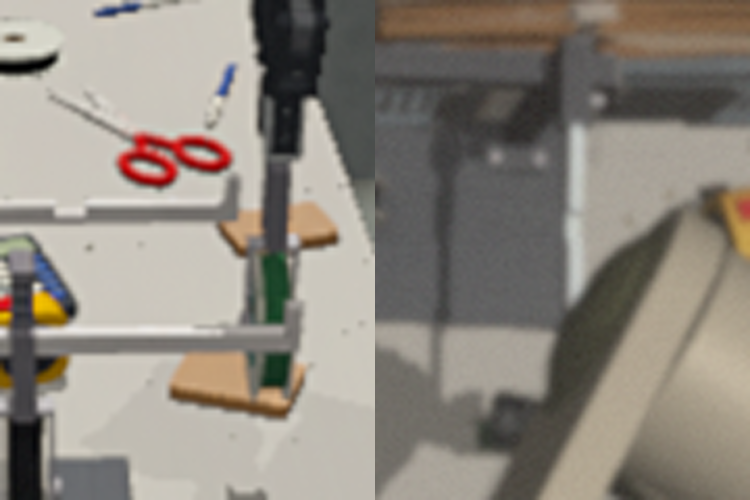

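Hanger sits just ahead of the feed stop (eye at col ~277, stop at ~232 in the left half). Thread it gently.

```bash
python3 -m handwheel '[[[1,0.06,-0.03,0.005,0],[1,0.06,0,0,0],[1,0.04,0,0,0],[1,0.04,0,0,0]]]'
python3 -m handwheel '[[[1,0.04,-0.002,0,0],[1,0.04,0,0,0],[1,0.04,-0.002,0,0]]]'
python3 -m handwheel '[[[1,0.04,-0.002,0,0],[1,0.04,0,0,0],[1,0.04,-0.002,0,0]]]'
```

```text
time_s: 9.6
eef_pos: [486.9, -151.4, 231.0]
ee_rot: [-0.0, 1.0, -0.013, -0.0]
force: [0.1, -0.0, -1.2]
grip_width: 0.274
grip_force: 41.7
time_s: 9.9
eef_pos: [492.9, -151.5, 231.1]
ee_rot: [-0.0, 1.0, -0.013, 0.0]
force: [-0.8, -0.4, -2.7]
grip_width: 0.271
grip_force: 41.7
time_s: 10.2
eef_pos: [498.9, -151.8, 231.0]
ee_rot: [0.0, 1.0, -0.013, 0.0]
force: [-0.2, -0.1, -1.8]
grip_width: 0.273
grip_force: 41.7
```

```bash
python3 -m handwheel '[[[1,0.05,-0.002,0,0],[1,0.06,0,0,0],[1,0.08,-0.002,0,0],[1,0.1,-0.002,0,0],[1,0.1,-0.002,0,0],[1,0.05,-0.002,0,0],[1,0,0,0,0]]]'
python3 -m handwheel '[[[1,0,0,-0.06,0],[1,0,0,-0.06,0],[1,0,0,-0.06,0],[1,0,0,-0.06,0],[1,0,0,0,0]]]'
```

```text
time_s: 10.9
eef_pos: [521.0, -152.3, 230.9]
ee_rot: [-0.0, 1.0, -0.013, -0.0]
force: [0.5, -0.4, -1.7]
grip_width: 0.272
grip_force: 41.7
time_s: 11.4
eef_pos: [520.5, -152.2, 218.5]
ee_rot: [-0.0, 1.0, -0.013, -0.0]
force: [0.3, -0.6, -1.4]
grip_width: 0.271
grip_force: 41.7
```

Roof now ~5.5 mm above the rail, behind the stop. Feel the stop's inner face.

```bash
python3 -m handwheel '[[[1,-0.03,0,0,0],[1,-0.03,0,0,0],[1,-0.03,0,0,0],[1,0,0,0,0]]]'
python3 -m handwheel '[[[1,-0.02,0,0,0],[1,-0.02,0,0,0],[1,0,0,0,0]]]'
python3 -m handwheel '[[[1,-0.02,0,0,0],[1,0,0,0,0]]]'
python3 -m handwheel '[[[1,-0.02,0,0,0],[1,0,0,0,0]]]'
```

```text
time_s: 11.8
eef_pos: [516.1, -152.3, 219.2]
ee_rot: [0.0, 1.0, -0.013, 0.0]
force: [0.4, 1.2, -1.8]
grip_width: 0.273
grip_force: 41.7
time_s: 12.1
eef_pos: [514.1, -152.2, 219.1]
ee_rot: [-0.0, 1.0, -0.013, 0.0]
force: [0.7, 0.1, -1.6]
grip_width: 0.272
grip_force: 41.7
time_s: 12.3
eef_pos: [513.1, -152.3, 219.1]
ee_rot: [-0.0, 1.0, -0.013, -0.0]
force: [0.2, 0.2, -2.1]
grip_width: 0.269
grip_force: 41.7
time_s: 12.5
eef_pos: [512.1, -152.3, 219.1]
ee_rot: [0.0, 1.0, -0.013, -0.0]
force: [-0.6, -0.4, -2.1]
grip_width: 0.274
grip_force: 41.7
```

```bash
python3 -m handwheel '[[[1,-0.02,0,0,0],[1,0,0,0,0]]]'
python3 -m handwheel '[[[1,-0.02,0,0,0],[1,0,0,0,0]]]'
python3 -m handwheel '[[[1,-0.02,0,0,0],[1,0,0,0,0]]]'
```

```text
time_s: 12.7
eef_pos: [511.1, -152.3, 219.1]
ee_rot: [0.0, 1.0, -0.013, 0.0]
force: [-0.1, -0.5, -2.0]
grip_width: 0.274
grip_force: 41.7
time_s: 12.9
eef_pos: [510.4, -152.3, 219.1]
ee_rot: [0.0, 1.0, -0.013, 0.0]
force: [2.6, -0.0, -1.9]
grip_width: 0.27
grip_force: 41.5
time_s: 13.1
eef_pos: [510.2, -152.3, 219.2]
ee_rot: [0.0, 1.0, -0.013, 0.002]
force: [7.3, 0.1, -5.2]
grip_width: 0.271
grip_force: 41.3
```

Stop felt at TCP x ≈ 510.6, so the notch is at ≈ 589.6 (vision agrees: 589.4).

```bash
python3 -m handwheel '[[[1,0.06,0,0,0],[1,0.15,-0.005,0,0],[1,0.25,-0.005,0,0],[1,0.3,-0.008,0,0],[1,0.3,-0.008,0,0],[1,0.25,-0.006,0,0],[1,0.15,-0.005,0,0],[1,0.1,0,0,0],[1,0.05,0,0,0],[1,0,0,0,0]]]'
python3 -m handwheel '[[[1,0,0,-0.04,0],[1,0,0,-0.03,0],[1,0,0,-0.02,0],[1,0,0,0,0]]]'
```

```text
time_s: 14.1
eef_pos: [589.7, -154.1, 219.0]
ee_rot: [-0.0, 1.0, -0.013, -0.0]
force: [-0.5, -0.1, -1.1]
grip_width: 0.266
grip_force: 41.6
time_s: 14.5
eef_pos: [589.5, -154.1, 214.4]
ee_rot: [-0.0, 1.0, -0.013, -0.0]
force: [-0.5, 0.5, -2.4]
grip_width: 0.269
grip_force: 41.6
```

```bash
python3 -m handwheel '[[[1,0,0,-0.03,0],[1,0,0,-0.02,0],[1,0,0,0,0]]]'
python3 -m handwheel '[[[1,0,0,-0.02,0],[1,0,0,-0.02,0],[1,0,0,0,0]]]'
```

```text
time_s: 14.8
eef_pos: [589.6, -154.1, 211.9]
ee_rot: [-0.0, 1.0, -0.013, -0.0]
force: [-0.6, 0.3, -1.8]
grip_width: 0.269
grip_force: 41.6
time_s: 15.1
eef_pos: [589.6, -154.1, 209.8]
ee_rot: [-0.0, 1.0, -0.013, -0.0]
force: [-0.1, 0.1, -2.1]
grip_width: 0.267
grip_force: 41.6
```

Already below rail-top level with no contact: it is entering the notch.

```bash
python3 -m handwheel '[[[1,0,0,-0.02,0],[1,0,0,-0.01,0],[1,0,0,0,0]]]'
python3 -m handwheel '[[[1,0,0,-0.02,0],[1,0,0,0,0]]]'
```

```text
time_s: 15.4
eef_pos: [589.7, -154.1, 208.4]
ee_rot: [-0.0, 1.0, -0.013, -0.0]
force: [0.3, 0.1, -2.2]
grip_width: 0.272
grip_force: 41.6
time_s: 15.6
eef_pos: [589.6, -154.1, 207.4]
ee_rot: [-0.0, 1.0, -0.013, -0.0]
force: [0.4, -0.1, -1.6]
grip_width: 0.271
grip_force: 41.6
```

```bash
python3 -m handwheel '[[[1,0,0,-0.02,0],[1,0,0,0,0]]]'
python3 -m handwheel '[[[0.7,0,0,0,0],[0.4,0,0,0,0],[0,0,0,0,0],[-0.4,0,0,0,0],[-0.8,0,0,0,0],[-1,0,0,0,0],[-1,0,0,0,0]]]'
python3 -m handwheel '[[[-1,0,0,0.1,0],[-1,0,0,0.2,0],[-1,0,0,0.3,0],[-1,0,0,0.4,0],[-1,0,0,0.4,0],[-1,0,0,0.4,0],[-1,0,0,0.2,0],[-1,-0.4,0,0,0],[-1,-0.4,0,0,0],[-1,-0.4,0,0,0]]]'
python3 -m handwheel '[[[-1,-0.4,-0.2,0,0],[-1,-0.4,-0.3,0,0],[-1,-0.4,-0.4,0,0],[-1,-0.2,-0.4,0,0],[-1,0,-0.4,0,0],[-1,0,-0.4,0,0],[-1,0,-0.4,0,0],[-1,0,-0.3,0,0],[-1,0,0,0,0]]]'
python3 -c "
from h import *
import cv2
i=optics.capture('side')['img'];j=optics.capture('top')['img'];a=[cv2.resize(x,(400,500),interpolation=2) for x in(i[110:235,210:310],j[145:270,260:360])]
cv2.imwrite('pics/s6.png',np.hstack(a))"
```

```text
time_s: 15.8
eef_pos: [589.8, -154.1, 207.1]
ee_rot: [0.0, 1.0, -0.013, 0.0]
force: [-2.0, 1.5, 2.2]
grip_width: 0.274
grip_force: 42.2
time_s: 16.5
eef_pos: [589.7, -154.1, 206.5]
ee_rot: [-0.0, 1.0, -0.013, 0.0]
force: [0.6, -0.4, 1.4]
grip_width: 0.997
grip_force: 0.0
time_s: 17.5
eef_pos: [528.9, -154.0, 306.5]
ee_rot: [-0.0, 1.0, -0.013, -0.0]
force: [0.0, 0.5, 0.6]
grip_width: 0.995
grip_force: 0.0
time_s: 18.4
eef_pos: [459.6, -295.6, 306.0]
ee_rot: [-0.0, 1.0, -0.014, -0.0]
force: [0.9, 0.3, -0.4]
grip_width: 0.999
grip_force: 0.0
```

View pics/s6.png

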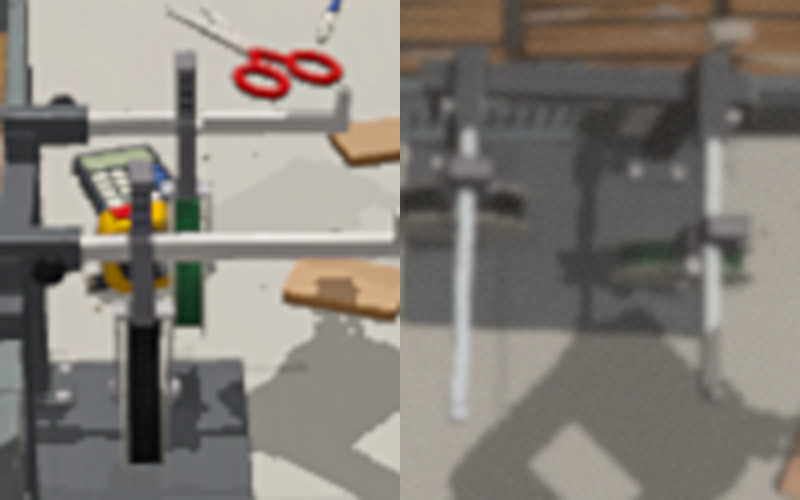

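The hanger is on the feed rail, tab at left (185,60), over the notch; rear roll untouched at (142,165). Check the tab height.

```bash
python3 -c "
from h import *
for z in(235,241): print(z,ray('side',210+185/4,110+54/4,z),ray('top',260+(727-400)/4,145+229/4,z))
print(ray('side',210+142/4,110+164/4,241), ctrl.sense()['time_s'])"
```

```text
235 [ 590.4 -156.1  235. ] [ 587.5 -153.7  235. ]
241 [ 590.9 -143.1  241. ] [ 586.4 -152.3  241. ]
[617.9 -14.9 241. ] 18.6
```

```bash
python3 -c "
from rig import ctrl
print(ctrl.finish_job())"
```

```text
the job is handed in; nothing more can be done
None
```

The front ribbon roll now hangs on the feed rail with its hanger dropped 6 mm into the notch (the two camera views agree on that height), the rear roll is still in place, and I handed the job in at about 18.6 s.

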